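# Pack the bottles into the round pot

### The job

Complete the round steel pot: take the two narrow-necked bottles out of the slanted rack and the two that stand on the bench, and stand them in the pot with the three already there, so that all seven stand upright on its floor in a close cluster, one in the middle and six round it. Set the bottles down without dropping them, and leave the short wide-capped jar, the spray can, the tin and the marker where they are.

Things in the scene. Friction and masses are not known exactly. Their poses are not given: they have to be found in the camera images.
- bottle_0: Narrow-necked bottle, plain aluminium, black screw cap: body 44 mm diameter, straight to 95 mm (bottom edge chamfered 3 mm), shoulder 95 to 107 mm, plain round cap 18 mm diameter from 107 to 142 mm. Origin: centre of its underside; z along its axis to the cap. 0.1 to 0.25 kg. Starts standing in the pot.
- bottle_1: Narrow-necked bottle, plain aluminium, black screw cap: body 44 mm diameter, straight to 95 mm (bottom edge chamfered 3 mm), shoulder 95 to 107 mm, plain round cap 18 mm diameter from 107 to 142 mm. Origin: centre of its underside; z along its axis to the cap. 0.1 to 0.25 kg. Starts standing in the pot.
- bottle_2: Narrow-necked bottle, plain aluminium, black screw cap: body 44 mm diameter, straight to 95 mm (bottom edge chamfered 3 mm), shoulder 95 to 107 mm, plain round cap 18 mm diameter from 107 to 142 mm. Origin: centre of its underside; z along its axis to the cap. 0.1 to 0.25 kg. Starts standing in the pot.
- bottle_3: Narrow-necked bottle, plain aluminium, black screw cap: body 44 mm diameter, straight to 95 mm (bottom edge chamfered 3 mm), shoulder 95 to 107 mm, plain round cap 18 mm diameter from 107 to 142 mm. Origin: centre of its underside; z along its axis to the cap. 0.1 to 0.25 kg. Starts leaning in a pocket of the rack.
- bottle_4: Narrow-necked bottle, plain aluminium, black screw cap: body 44 mm diameter, straight to 95 mm (bottom edge chamfered 3 mm), shoulder 95 to 107 mm, plain round cap 18 mm diameter from 107 to 142 mm. Origin: centre of its underside; z along its axis to the cap. 0.1 to 0.25 kg. Starts leaning in a pocket of the rack.
- bottle_5: Narrow-necked bottle, plain aluminium, black screw cap: body 44 mm diameter, straight to 95 mm (bottom edge chamfered 3 mm), shoulder 95 to 107 mm, plain round cap 18 mm diameter from 107 to 142 mm. Origin: centre of its underside; z along its axis to the cap. 0.1 to 0.25 kg. Starts upright on the bench.
- bottle_6: Narrow-necked bottle, plain aluminium, black screw cap: body 44 mm diameter, straight to 95 mm (bottom edge chamfered 3 mm), shoulder 95 to 107 mm, plain round cap 18 mm diameter from 107 to 142 mm. Origin: centre of its underside; z along its axis to the cap. 0.1 to 0.25 kg. Starts upright on the bench.
- pot: Round open steel pot, fixed: inside diameter 143 mm, wall 4 mm, 80 mm high, flat inner floor 5 mm above its origin (centre of underside, z up); two wire lugs reach 91 mm from its axis. Three loose bottles (can be nudged aside) stand in it, at three of the six outer places of the cluster, about 46 mm off its axis; the middle and three outer places are empty.
- rack: Fixed plywood rack, base 130 x 222 mm: three square pockets in a row along its y (66 mm apart, middle one at y = 0, 47 mm square, 56 mm deep), leaning 28 degrees from vertical toward its own -x (roughly to the robot), mouths up to 88 mm high. Two hold bottles, one the jar, in any order; they come out along their leaning axis. Origin: centre of the underside, z up.
- jar: Wide-capped short jar leaning in one pocket of the rack; aluminium body 44 mm diameter, black cap 40 mm diameter, 88 mm tall in all. It is no bottle and stays where it is. Origin: centre of its underside, z along its axis to the cap.
- can: Spray can standing upright on the bench near the bottles, 66 mm diameter, 195 mm tall; to be left alone. Origin: centre of its underside.
- tin: Low round tin on the bench near the bottles, 69 mm diameter, 27 mm high; to be left alone. Origin: centre of its underside.
- marker: Marker pen lying on the bench between the things on the right, 130 x 18 x 17 mm, long along its y; to be left alone. Origin: centre of its underside.

How it is judged:
By the outcome, as a careful person would: the job done as asked, in the order asked, and still so for the second after the job is handed in, with the robot touching nothing.
It also fails if it takes over 72 s, if anything falls off the work surface, if the arm or the gripper's body presses on something with over 40 N, if the wrist force passes 120 N, or if a joint passes its speed limit or range.

### The arm

A 6-joint arm with a two-finger parallel gripper is mounted at the origin on a cart in front of the work surface, level with it; the furniture and walls round the work are solid. World frame = base frame: x ahead of the robot, y to its left, z up, the work surface at z = 0. Lengths are in m, angles in rad, forces in N, time in s.
With the tool pointing down it reaches from about 0.35 to 0.925 m from the base axis. Payload 6.4 kg.
Tool frame: the origin (TCP) lies on the centre line of the jaws, within the pads' length; the fingertips stand manip.nose_length ahead of it and the grasp point (between the pads) lies 8 mm behind it (manip.nose_length is the distance from the TCP to the fingertips, in m); z points along the fingers, y is the line along which they close (so a half turn about z gives the same grasp; the last joint's range is limited). The gripper opens to 85 mm and grips with 20 to 120 N. Pads are 22 mm wide; open, the fingers measure 114 mm over their backs; the gripper's body (76 mm by 85 mm) begins 54 mm behind the grasp point. The pads swing forward as they close: fully open they stand 13 mm farther back than shut.
Start: joints at [-1.441, 0.245, 1.558, -0, 1.339, -0.174], TCP at [0.194, -0.62, 0.242] pointing down, gripper open.
Joint ranges: [-3.13, 3.13], [-1.02, 2.26], [0.13, 2.54], [-0.95, 4.09], [0.21, 2.88], [-2.74, 2.74]. Speed limits (rad/s): [2.57, 2.57, 3.14, 3.14, 3.14, 3.14].

### API

Orientations are given as a rotation vector (axis times angle).
In Python, from workcell import manip gives the robot as it stands.
- The arm moves only by the tool steer_hand, called after "Request:" by a JSON object that holds its "api" and its "payload". Schema: {"type":"object","properties":{"steps":{"type":"object","properties":{"deltas":{"type":"array","items":{"type":"array","items":{"type":"number"},"minItems":5,"maxItems":5},"minItems":1,"maxItems":20}},"additionalProperties":false,"required":["deltas"]},"grip_force":{"type":"number"},"only":{"type":"string"},"quiet":{"type":"boolean"},"lines":{"type":"string"}},"required":["steps"],"additionalProperties":false}. steps is an object whose key "deltas" holds a list of rows, 1 to 20 of them, each of 5 numbers: the finger opening in m, then dx, dy, dz in normalised numbers (1 is 60 cm), then a turn about the tool's z in a scale on which 1.0 is 45 degrees; each row is the pose to reach, as a shift and turn from the pose commanded when the call began, along the tool's axes at that moment; what a row does not reach only later rows make up. A row lasts 1/12 s, in which the tool goes at most 0.0417 m and 0.125 rad, less where a joint would pass 70% of its speed; a pose out of reach is approached as far as the arm can. The fingers move at their own pace and stop on an object; grip_force is the grip in N (left out, the last holds). Time passes only in rows, so rows that do not move let the fingers close. The tool returns the time, the measured TCP pose, the force, the opening and the grip force at its end. only (a regular expression) keeps the lines of the reply that match it, lines (a string "A,B") keeps lines A to B, and quiet returns only ok. No shift or turn number may pass 1 either way. Input that does not fit is refused with a message, and nothing moves.
- manip.read_state(): the state, without advancing time (a new reading comes with each control period).
- manip.camera(name): name is "scene" or "top" or "wrist"; returns a dict with "color" (480x640x3 uint8, red, green, blue), "intrinsics" (3x3 intrinsics, pixels), "R" (3x3) and "t" (3): a world point X has camera coordinates R X + t; the wrist camera has in their place "hand_eye" (4x4, takes a point from camera to tool coordinates, whose origin is the TCP and whose axes are the flange's). Camera axes: x right, y down, z forward; pixel columns grow to the right and rows downward; lengths in m; the calibration is good to about 2 mm. A picture is of the moment at which its call begins: read the wrist's pose just before it. There is no depth.
- manip.hand_in(): hands the job in; it is judged then, once.
The state is a dict: "time_s": time; "q": joint angles; "joint_velocities": joint speeds; "joint_efforts": joint torques, N m; "position": TCP position; "orientation": TCP orientation; "ft_force": force on the tool from outside, world axes, zero at the start; "wrist_torque": the same for the moment, N m; "grip_width": finger opening in m; "finger_force": force on a finger pad.
Only numpy, scipy, OpenCV 4.12 (cv2) and the standard library are available. Lean on these libraries where they do the work, as an engineer would, in place of code of your own. Each camera call takes 0.05 s, during which the arm holds its last target. There are 200 camera calls.

## Working session

There is one attempt and no reset: what is moved stays moved. The work goes in short steps, Python scripts to look and compute and a tool call to move; the robot and the scene stay as the last step left them, time stands still between calls to the robot, and variables do not carry over. Pictures are saved under pics/ and viewed, at most 10 in all, crops included, and the job is handed in when it is done.

```bash
ls; mkdir -p pics
```

Run:
```python
from workcell import manip
import cv2, numpy as np
s=manip.read_state(); print(s, manip.nose_length)
for n in("top","scene"):
    c=manip.camera(n); cv2.imwrite(f"pics/{n}0.png",c["color"][:,:,::-1]); np.savez(f"{n}0.npz",**c); print(n,c["intrinsics"],c["R"],c["t"])
print(manip.camera("wrist")["hand_eye"])
```

```text
pics
workcell.py
{'time_s': 0.0, 'q': array([-1.44109302e+00,  2.45822465e-01,  1.55904763e+00,  4.31128239e-05,
        1.33871080e+00, -1.74121640e-01]), 'joint_velocities': array([ 5.60653826e-04, -7.50497926e-04, -7.57989769e-05, -2.10248465e-03,
        2.63582278e-03,  1.23073111e-05]), 'joint_efforts': array([ 1.26198054e-03, -4.29501379e+01, -3.26129580e+01, -3.46555510e-05,
        5.38729801e-03, -2.28199087e-05]), 'position': array([ 0.19439151, -0.61967303,  0.24115687]), 'orientation': array([-3.10345084e+00, -4.75097511e-01, -1.35144775e-04]), 'ft_force': array([-0.4717991 ,  0.58334901,  0.77364536]), 'wrist_torque': array([-0.05809232,  0.00176114, -0.03340289]), 'finger_force': 0.0, 'grip_width': 0.08513753520103362} 0.011
top [[604.05010797   0.         305.04682737]
 [  0.         604.05010797 227.86862687]
 [  0.           0.           1.        ]] [[-0.00561924 -0.99991165 -0.01204635]
 [-0.98141125  0.00782545 -0.19175692]
 [ 0.19183425  0.0107449  -0.98136852]] [0.06065561 0.51023324 1.32465178]
scene [[609.79520625   0.         326.36451174]
 [  0.         609.79520625 230.58399438]
 [  0.           0.           1.        ]] [[-0.87656421 -0.4811755   0.01026251]
 [-0.20888968  0.36115422 -0.90880841]
 [ 0.43358999 -0.79877266 -0.41708747]] [0.45657649 0.15202209 1.38817783]
[[-2.16726900e-04 -9.50447439e-01 -3.10885218e-01  7.89848546e-02]
 [ 9.99999972e-01 -1.77963087e-04 -1.53054346e-04  1.57616017e-03]
 [ 9.01440181e-05 -3.10885243e-01  9.50447451e-01 -1.32335637e-01]
 [ 0.00000000e+00  0.00000000e+00  0.00000000e+00  1.00000000e+00]]
```

View pics/top0.png

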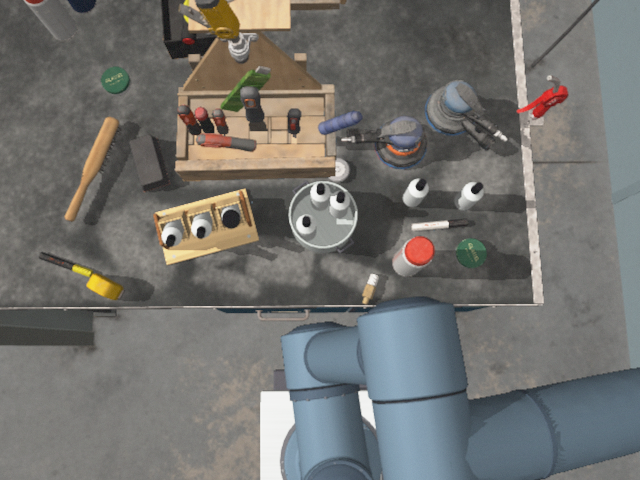

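View pics/scene0.png

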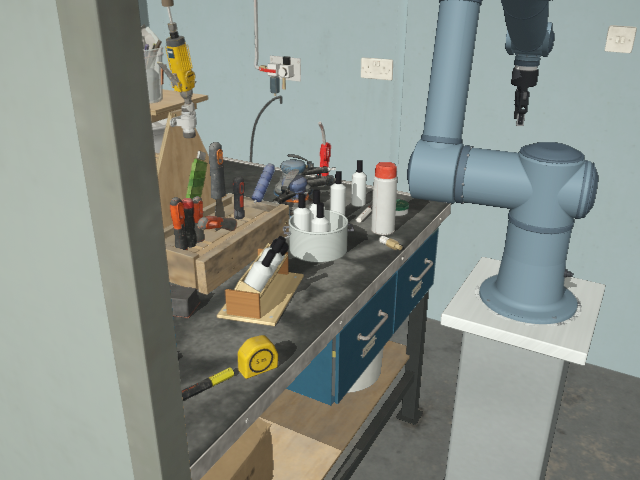

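The top view shows the pot at about (322,215), bench bottles at (415,193) and (470,195), and the rack at (205,228). Its two bottles are in the left and middle pockets, at (172,235) and (203,225), and the jar is on the right at (230,216). The scene view confirms that layout. Next I'll enlarge the top view.

Run:
```python
import cv2
i=cv2.imread("pics/top0.png")
a=cv2.resize(i[175:270,145:265],None,fx=5,fy=5,interpolation=cv2.INTER_CUBIC)[:, :]
b=cv2.resize(i[170:255,280:360],None,fx=5,fy=5,interpolation=cv2.INTER_CUBIC)
cv2.imwrite("pics/c1.png",a)
c=cv2.resize(i[170:290,280:500],None,fx=3.6,fy=3.6,interpolation=cv2.INTER_CUBIC)
cv2.imwrite("pics/c2.png",c)
```

```text
(no output)
```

View pics/c1.png

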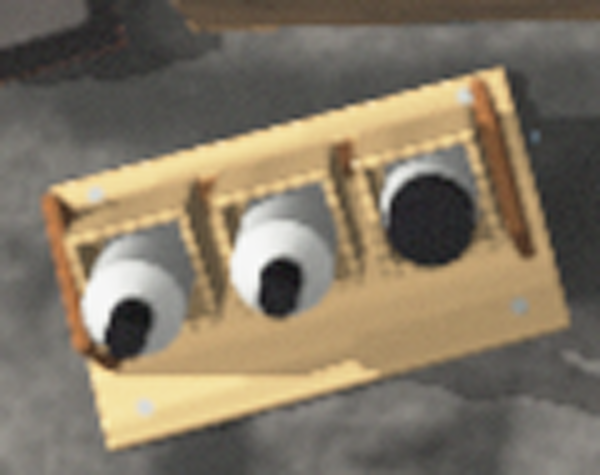

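View pics/c2.png

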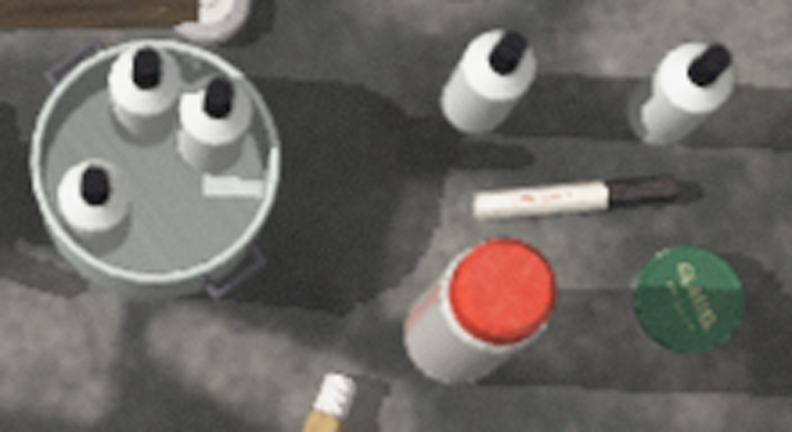

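The rack crop shows the two narrow caps at crop (128,328) and (280,287), with the wide jar cap at (431,218). The pot crop shows three caps at (147,68), (218,98) and (95,186), and a rim circle centred near (156,161). The bench caps are at (507,53) and (710,65).

Create h.py:
```python
import numpy as np, cv2
def ray(K,R,t,uv,z):
    d=R.T@np.linalg.inv(K)@np.array([uv[0],uv[1],1.]); o=-R.T@t
    return (o+d*(z-o[2])/d[2])
def proj(K,R,t,X):
    p=K@(R@np.asarray(X,float).T+t[:,None]); return (p[:2]/p[2]).T
def blob(gray,uv,r=14,th=60):
    u,v=map(int,uv); w=(gray[v-r:v+r+1,u-r:u+r+1]<th).astype(np.uint8)
    n,l,s,c=cv2.connectedComponentsWithStats(w)
    k=1+np.argmin(np.hypot(*(c[1:]-r).T)+100*(s[1:,4]<30)); return c[k]+[u-r,v-r],s[k]
def wristcam(manip):
    s=manip.read_state(); c=manip.camera("wrist")
    T=np.eye(4);T[:3,:3]=cv2.Rodrigues(s["orientation"])[0];T[:3,3]=s["position"]
    E=np.linalg.inv(T@c["hand_eye"]); return c["color"],c["intrinsics"],E[:3,:3],E[:3,3]
```

Run:
```python
from h import *
d=np.load("top0.npz");K,R,t=d["intrinsics"],d["R"],d["t"];g=cv2.cvtColor(d["color"],cv2.COLOR_RGB2GRAY)
for n,uv,z,th in[("A",(420.8,184.7),.1245,45),("B",(477.2,188.1),.1245,40),("p0",(320.8,188.9),.1295,60),("p1",(340.6,197.2),.1295,60),("p2",(306.4,221.7),.1295,60),("r0",(170.6,240.6),.118,60),("r1",(201,232.4),.118,60),("jar",(231.2,218.6),.1,60)]:
    b,s=blob(g,uv,th=th); print(n,b.round(1),s,ray(K,R,t,b,z).round(4), ray(K,R,t,uv,z).round(4))
print("pot",ray(K,R,t,(323.3,214.9),.08))
cs=np.array([(45,190),(505,68),(568,323),(108,448)])/5+[145,175]
P=np.array([ray(K,R,t,c,.005) for c in cs]);print(P.round(4),P.mean(0))
c=cs.mean
for a,b in((0,1),(3,2),(0,3),(1,2)):
    e=P[b]-P[a];print(np.linalg.norm(e),np.degrees(np.arctan2(e[1],e[0])))
```

```text
A [420.1 185.3] [10 10  9 10 48] [ 0.5884 -0.1942  0.1245] [ 0.5897 -0.1959  0.1245]
B [474.6 189.8] [ 8 12  8  8 37] [ 0.5772 -0.3118  0.1245] [ 0.581  -0.3176  0.1245]
p0 [320.2 188.8] [11 10  7 11 65] [0.581  0.0231 0.1295] [0.5808 0.0217 0.1295]
p1 [340.2 197. ] [11  9  7 11 62] [ 0.5625 -0.02    0.1295] [ 0.5619 -0.0209  0.1295]
p2 [306.  221.6] [11 10  7 10 61] [0.5088 0.0541 0.1295] [0.5085 0.0533 0.1295]
r0 [170.  240.5] [10  9  9 13 80] [0.4718 0.348  0.118 ] [0.4716 0.3466 0.118 ]
r1 [200.6 232.1] [10  9  8 11 70] [0.4898 0.2823 0.118 ] [0.4891 0.2814 0.118 ]
jar [230.8 218.7] [  6   6  17  18 243] [0.5228 0.22   0.1   ] [0.5229 0.219  0.1   ]
pot [0.53389848 0.0159372  0.08      ]
[[0.5581 0.4154 0.005 ]
 [0.6159 0.1979 0.005 ]
 [0.4922 0.1667 0.005 ]
 [0.4348 0.3807 0.005 ]] [0.52525237 0.29018873 0.005     ]
0.22501834666331094 -75.12754154583689
0.22158215013510527 -74.96888254892555
0.1281477187269473 -164.30097873735934
0.12753068936402726 -165.84119034393964
```

Units first: shifts go in shares of 60 cm and turns go in shares of 45 degrees. So 0.506 m is 0.8433, -0.491 m is -0.8183.

Request:
{"api": "steer_hand", "payload": {"steps": {"deltas":[[0.04,0.1667,-0.1667,-0.1,0],[0.04,0.8433,-0.8183,-0.1,0],[0.04,0.8433,-0.8183,-0.1,0],[0.04,0.8433,-0.8183,-0.1,0],[0.04,0.8433,-0.8183,-0.1,0],[0.04,0.8433,-0.8183,-0.1,0],[0.04,0.8433,-0.8183,-0.1,0],[0.04,0.8433,-0.8183,-0.1,0],[0.04,0.8433,-0.8183,-0.1,0],[0.04,0.8433,-0.8183,-0.1,0],[0.04,0.8433,-0.8183,-0.1,0],[0.04,0.8433,-0.8183,-0.1,0],[0.04,0.8433,-0.8183,-0.1,0],[0.04,0.8433,-0.8183,-0.1,0],[0.04,0.8433,-0.8183,-0.1,0],[0.04,0.8433,-0.8183,-0.1,0],[0.04,0.8433,-0.8183,-0.1,0],[0.04,0.8433,-0.8183,-0.1,0],[0.04,0.8433,-0.8183,-0.1,0],[0.04,0.8433,-0.8183,-0.1,0]]}, "grip_force": 30}}

```text
time_s: 1.82
position: [0.5301, -0.0003, 0.3018]
orientation: [3.105, 0.476, -0.002]
ft_force: [0.6, -0.4, 0.9]
grip_width: 0.04
finger_force: 0.0
```

Run:
```python
from workcell import manip
from h import *
im,K,R,t=wristcam(manip); np.savez("wpot.npz",im=im,K=K,R=R,t=t); cv2.imwrite("pics/wpot.png",im[:,:,::-1]); print(K, manip.read_state()["q"])
print(proj(K,R,t,[[.534,.016,.08],[.5884,-.1942,.1245]]))
```

```text
[[350.99906505   0.         316.57307755]
 [  0.         350.99906505 240.94293615]
 [  0.           0.           1.        ]] [-2.15800689e-01 -8.45234072e-02  1.79860071e+00 -3.84671685e-04
  1.42835814e+00  1.05202224e+00]
[[300.97230403 198.40514864]
 [537.26229296 220.03682148]]
```

View pics/wpot.png

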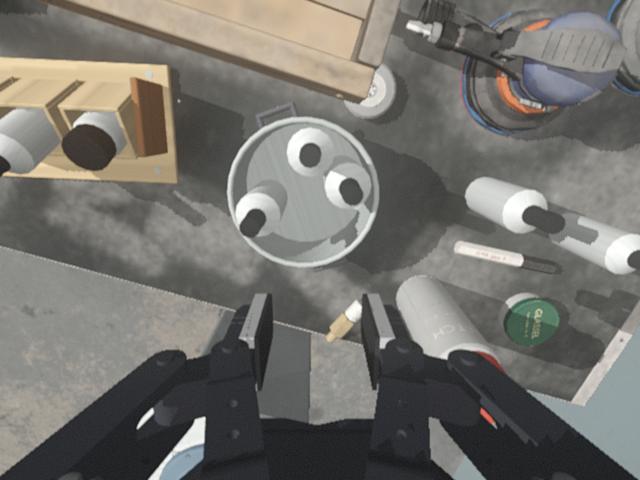

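The wrist view shows the pot rim centred near (303,191), caps in it at (311,153), (349,191) and (253,222), and bench caps at (543,218) and (630,260).

Run:
```python
from h import *
from scipy.optimize import least_squares
d=np.load("wpot.npz");K,R,t=d["K"],d["R"],d["t"];g=cv2.cvtColor(d["im"],cv2.COLOR_RGB2GRAY)
e=np.load("top0.npz");C2=(e["intrinsics"],e["R"],e["t"]);g2=cv2.cvtColor(e["color"],cv2.COLOR_RGB2GRAY)
for n,uv,z,th in[("p0",(311,153),.1295,45),("p1",(349,191),.1295,45),("p2",(253,222),.1295,45),("A",(543,218),.1245,45)]:
    b,s=blob(g,uv,th=th,r=22); print(n,b.round(1),s,ray(K,R,t,b,z).round(4))
a=np.linspace(0,2*np.pi,180,endpoint=False)
def score(gr,C,x,y,r,z=.08):
    P=proj(*C,np.c_[x+r*np.cos(a),y+r*np.sin(a),0*a+z]).astype(np.float32)
    return cv2.remap(gr.astype(np.float32),P[:,0],P[:,1],cv2.INTER_LINEAR).mean()
for nm,gr,C in(("w",g,(K,R,t)),("t",g2,C2)):
    best=max((score(gr,C,x,y,.0735),x,y) for x in np.arange(.52,.55,.0005) for y in np.arange(0,.03,.0005)); print(nm,best)
```

```text
Traceback (most recent call last):
  File "h.py", line 10, in blob
    k=1+np.argmin(np.hypot(*(c[1:]-r).T)+100*(s[1:,4]<30)); return c[k]+[u-r,v-r],s[k]
        ~~~~~~~~~^^^^^^^^^^^^^^^^^^^^^^^^^^^^^^^^^^^^^^^^^
ValueError: attempt to get argmin of an empty sequence
```

Create pot.py:
```python
from h import *
import sys
a=np.linspace(0,2*np.pi,180,endpoint=False)
def score(gr,C,x,y,r,z=.08):
    P=proj(*C,np.c_[x+r*np.cos(a),y+r*np.sin(a),0*a+z]).astype(np.float32)
    return cv2.remap(gr.astype(np.float32),P[:,0],P[:,1],cv2.INTER_LINEAR).mean()
def rim(gr,C): return max((score(gr,C,x,y,.0735),x,y) for x in np.arange(.515,.555,.0005) for y in np.arange(-.005,.035,.0005))
def cap(gr,C,x0,y0,zt,w=.01):  # cap top/side region: minimise mean brightness of the projected cap silhouette against a ring round it
    b=None; th=np.linspace(0,2*np.pi,24,endpoint=False)
    def hullmask(x,y,r):
        X=np.r_[[np.r_[x+r*np.cos(k),y+r*np.sin(k),z] for z in(zt-.035,zt) for k in th]]
        return cv2.convexHull((proj(*C,X)*16).round().astype(np.int32))
    best=(1e9,)
    for st,cx,cy,W in((.002,x0,y0,w),(.0005,None,None,.002)):
        if cx is None: cx,cy=best[1:]
        best=(1e9,)
        for x in np.arange(cx-W,cx+W+1e-6,st):
            for y in np.arange(cy-W,cy+W+1e-6,st):
                m=np.zeros(gr.shape,np.uint8);cv2.fillConvexPoly(m,hullmask(x,y,.009),1,cv2.LINE_8,4)
                o=cv2.dilate(m,np.ones((5,5)))-m
                s=cv2.mean(gr,m)[0]-cv2.mean(gr,o)[0]
                if s<best[0]: best=(s,x,y)
    return np.round(best,4)
```

Run:
```python
from pot import *
d=np.load("wpot.npz");K,R,t=d["K"],d["R"],d["t"];g=cv2.cvtColor(d["im"],cv2.COLOR_RGB2GRAY)
e=np.load("top0.npz");C2=(e["intrinsics"],e["R"],e["t"]);g2=cv2.cvtColor(e["color"],cv2.COLOR_RGB2GRAY)
for nm,gr,C in(("w",g,(K,R,t)),("t",g2,C2)):
    print(nm,np.round(rim(gr,C),4))
    for n,x,y,z in[("p0",.581,.022,.147),("p1",.562,-.02,.147),("p2",.509,.054,.147),("A",.589,-.195,.142),("B",.579,-.315,.142)]: print(n,cap(gr,C,x,y,z))
```

```text
w [1.987408e+02 5.365000e-01 1.600000e-02]
p0 [-1.049238e+02  5.830000e-01  2.050000e-02]
p1 [-1.023833e+02  5.635000e-01 -2.250000e-02]
p2 [-1.051304e+02  5.110000e-01  5.150000e-02]
A [-72.1362   0.5905  -0.198 ]
B [-110.0518    0.5815   -0.3195]
t [1.972241e+02 5.365000e-01 1.800000e-02]
p0 [-1.278883e+02  5.810000e-01  2.200000e-02]
p1 [-1.118241e+02  5.635000e-01 -2.100000e-02]
p2 [-1.248379e+02  5.085000e-01  5.400000e-02]
A [-104.0958    0.591    -0.196 ]
B [-113.6586    0.582    -0.317 ]
```

In the tool's units: -0.314 m is -0.5233, 0.03 m is 0.05, 0.042 rad is 0.0535.

Request:
{"api": "steer_hand", "payload": {"steps": {"deltas":[[0.04,0.0583,-0.5233,0.05,0.0535],[0.04,0.0583,-0.5233,0.05,0.0535],[0.04,0.0583,-0.5233,0.05,0.0535],[0.04,0.0583,-0.5233,0.05,0.0535],[0.04,0.0583,-0.5233,0.05,0.0535],[0.04,0.0583,-0.5233,0.05,0.0535],[0.04,0.0583,-0.5233,0.05,0.0535],[0.04,0.0583,-0.5233,0.05,0.0535],[0.04,0.0583,-0.5233,0.05,0.0535],[0.04,0.0583,-0.5233,0.05,0.0535]]}}}

```text
time_s: 2.7
position: [0.4697, 0.3093, 0.2719]
orientation: [3.114, 0.41, -0.001]
ft_force: [0.4, -1.1, 0.7]
grip_width: 0.0399
finger_force: 0.0
```

Run:
```python
from workcell import manip
from h import *
im,K,R,t=wristcam(manip); np.savez("wr.npz",im=im,K=K,R=R,t=t); cv2.imwrite("pics/wr.png",im[:,:,::-1]); print(manip.read_state()["q"])
```

```text
[ 3.79383057e-01  1.61635932e-02  1.75469056e+00 -5.30023832e-04
  1.37116875e+00  1.68975942e+00]
```

View pics/wr.png

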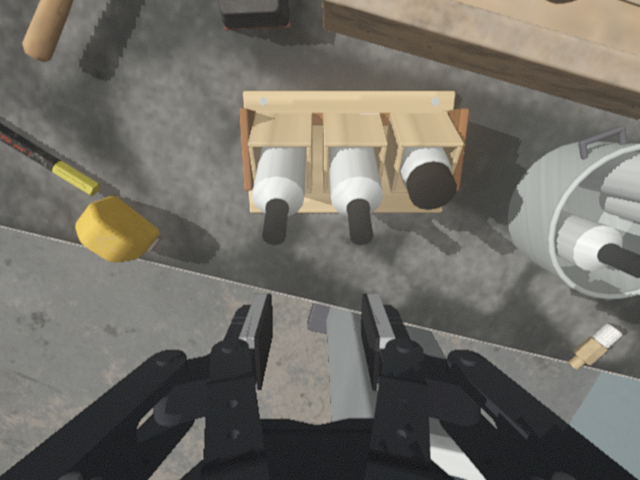

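The wrist view shows the two leaning caps from about (275,203) to (273,240) and from (356,203) to (361,240), with the jar cap at (431,184). I'll fit each leaning cap in both views.

Run:
```python
from h import *
from scipy.optimize import differential_evolution
d=np.load("wr.npz");e=np.load("top0.npz")
V=[(cv2.cvtColor(d["im"],cv2.COLOR_RGB2GRAY),(d["K"],d["R"],d["t"])),(cv2.cvtColor(e["color"],cv2.COLOR_RGB2GRAY),(e["intrinsics"],e["R"],e["t"]))]
th=np.linspace(0,2*np.pi,24,endpoint=False)
def ax(l,psi): return np.array([-np.sin(l)*np.cos(psi),-np.sin(l)*np.sin(psi),np.cos(l)])
def f(p,b):
    c=np.array(p[:3]);a=ax(p[3],p[4]);u=np.cross(a,[0,1,0]);u/=np.linalg.norm(u);v=np.cross(a,u);s=0
    X=np.array([c+h*a+.009*(np.cos(k)*u+np.sin(k)*v) for h in(-.0175,.0175) for k in th])
    for g,C in V:
        m=np.zeros(g.shape,np.uint8);cv2.fillConvexPoly(m,cv2.convexHull((proj(*C,X)*16).round().astype(np.int32)),1,cv2.LINE_8,4)
        o=cv2.dilate(m,np.ones((5,5)))-m; s+=cv2.mean(g,m)[0]-cv2.mean(g,o)[0]
    return s
for n,x,y in(("r0",.47,.348),("r1",.489,.282)):
    r=differential_evolution(f,[(x-.03,x+.03),(y-.02,y+.02),(.10,.16),(.40,.58),(.16,.36)],args=(0,),seed=1,maxiter=60,popsize=12)
    c=r.x[:3];a=ax(r.x[3],r.x[4]);print(n,r.fun,c.round(4),np.degrees(r.x[3:]).round(1),"bottom",(c-.1245*a).round(4))
    for g,C in V: print(proj(*C,c[None]).round(1))
```

```text
r0 -167.4032814118203 [0.4701 0.3416 0.1372] [26.4 19.4] bottom [0.5223 0.36   0.0256]
[[274.8 220.2]]
[[170.9 239.7]]
r1 -186.67197039193837 [0.4872 0.2777 0.1372] [27.1 17. ] bottom [0.5414 0.2942 0.0264]
[[359.1 220.3]]
[[201.1 231.6]]
```

In the tool's units: 0.139 m is 0.2317, 0.1 m is 0.1667.

Request:
{"api": "steer_hand", "payload": {"steps": {"deltas":[[0.04,0.01,0.0583,0.1,0],[0.04,0.01,0.0583,0.1,0],[0.04,0.01,0.0583,0.1667,0],[0.04,0.01,0.0583,0.2317,0],[0.04,0.01,0.0583,0.2317,0],[0.01,0.01,0.0583,0.2317,0],[0.01,0.01,0.0583,0.2317,0],[0.01,0.01,0.0583,0.2317,0],[0.01,0.01,0.0583,0.2317,0],[0.01,0.01,0.0583,0.2317,0]]}, "grip_force": 25}}

```text
time_s: 3.58
position: [0.4858, 0.2778, 0.1354]
orientation: [-3.114, -0.41, -0.006]
ft_force: [0.8, -0.2, 2.0]
grip_width: 0.0171
finger_force: 26.7
```

In the tool's units: -0.15 m is -0.25, -0.14 m is -0.2333.

Request:
{"api": "steer_hand", "payload": {"steps": {"deltas":[[0.01,-0.0157,0,-0.03,0],[0.01,-0.0317,0,-0.0583,0],[0.01,-0.0467,0,-0.0883,0],[0.01,-0.0633,0,-0.1183,0],[0.01,-0.0633,0,-0.1667,0],[0.01,-0.0633,0,-0.2333,0],[0.01,-0.0633,0,-0.25,0],[0.01,-0.0633,0,-0.25,0],[0.01,-0.0633,0,-0.25,0]]}}}

```text
time_s: 4.33
position: [0.448, 0.2678, 0.2836]
orientation: [-3.114, -0.411, -0.002]
ft_force: [-0.5, -0.2, -2.3]
grip_width: 0.0172
finger_force: 26.3
```

Run:
```python
from workcell import manip
from h import *
im,K,R,t=wristcam(manip); np.savez("wh.npz",im=im,K=K,R=R,t=t); sc=manip.camera("scene");tp=manip.camera("top")
a=cv2.resize(sc["color"][130:330,180:380],(400,400)); b=cv2.resize(im,(400,300)); o=np.zeros((400,800,3),np.uint8);o[:,:400]=a;o[:300,400:]=b
cv2.imwrite("pics/hold1.png",o[:,:,::-1])
```

```text
(no output)
```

View pics/hold1.png

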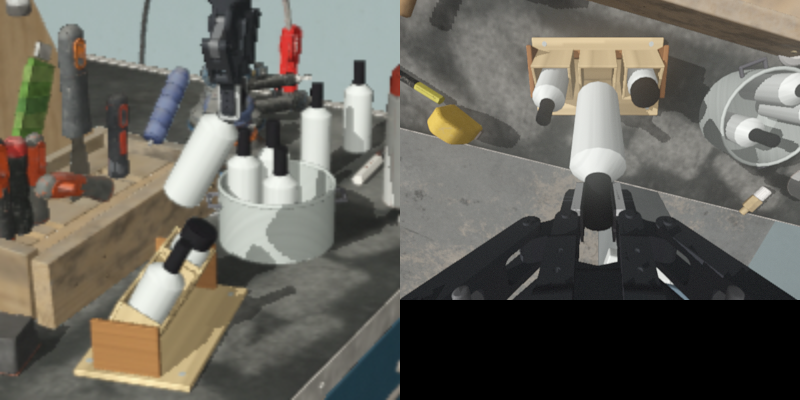

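The bottle hangs tilted about 28° in the grip, with its base towards tool +x. I'll right it against the outside of the fixed pot wall.

In the tool's units: 0.223 m is 0.3717, 0.08 m is 0.1333, 0.262 rad is 0.3336.

Request:
{"api": "steer_hand", "payload": {"steps": {"deltas":[[0.01,-0.235,0.3717,0,0.3336],[0.01,-0.235,0.3717,0,0.3336],[0.01,-0.235,0.3717,0,0.3336],[0.01,-0.235,0.3717,0,0.3336],[0.01,-0.235,0.3717,0,0.3336],[0.01,-0.235,0.3717,0,0.3336],[0.01,-0.235,0.3717,0.0667,0.3336],[0.01,-0.235,0.3717,0.1333,0.3336],[0.01,-0.235,0.3717,0.2,0.3336],[0.01,-0.235,0.3717,0.2233,0.3336],[0.01,-0.235,0.3717,0.2233,0.3336],[0.01,-0.235,0.3717,0.2233,0.3336]]}}}

```text
time_s: 5.48
position: [0.3685, 0.016, 0.148]
orientation: [-3.141, 0.0, 0.006]
ft_force: [0.4, -0.5, -0.9]
grip_width: 0.0168
finger_force: 26.2
```

In the tool's units: 0.07 m is 0.1167, 0.068 m is 0.1133.

Request:
{"api": "steer_hand", "payload": {"steps": {"deltas":[[0.01,0.02,0,0,0],[0.01,0.0367,0,0,0],[0.01,0.05,0,0,0],[0.01,0.0633,0,0,0],[0.01,0.0767,0,0,0],[0.01,0.09,0,0,0],[0.01,0.1033,0,0,0],[0.01,0.1133,0,0,0],[0.01,0.1167,0,0,0],[0.01,0.1167,0,0,0],[0.01,0.1167,0,0,0]]}}}

```text
time_s: 6.4
position: [0.4396, 0.0158, 0.1491]
orientation: [-3.142, 0.0, -0.0]
ft_force: [-2.1, -0.2, -1.5]
grip_width: 0.0167
finger_force: 27.3
```

Run:
```python
from workcell import manip
from h import *
sc=manip.camera("scene"); np.savez("sc2.npz",**sc)
im,K,R,t=wristcam(manip)
a=cv2.resize(sc["color"][130:330,180:380],(400,400)); b=cv2.resize(im,(400,300)); o=np.zeros((400,800,3),np.uint8);o[:,:400]=a;o[:300,400:]=b
cv2.imwrite("pics/hold2.png",o[:,:,::-1])
```

```text
(no output)
```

View pics/hold2.png

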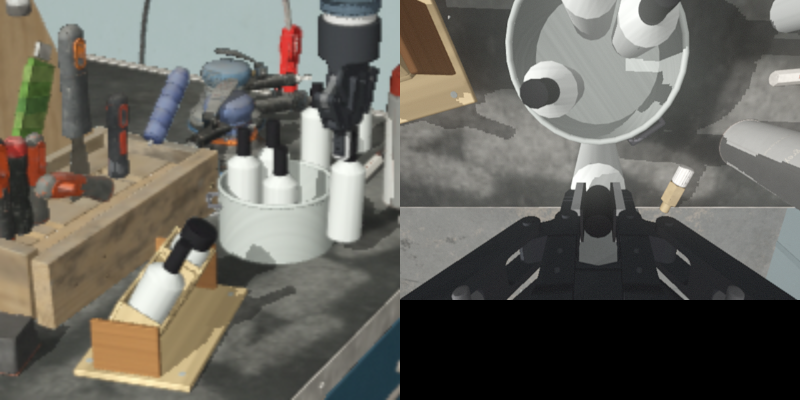

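The bottle now hangs upright. Next I'll carry it to the 65° place.

In the tool's units: -0.15 m is -0.25, -0.13 m is -0.2167.

Request:
{"api": "steer_hand", "payload": {"steps": {"deltas":[[0.01,-0.0067,0,-0.0167,0],[0.01,-0.0067,0,-0.0833,0],[0.01,-0.0067,0,-0.15,0],[0.01,-0.0067,0,-0.2167,0],[0.01,0.05,-0.0167,-0.25,0],[0.01,0.1167,-0.0417,-0.25,0],[0.01,0.1667,-0.0667,-0.25,0],[0.01,0.195,-0.0728,-0.25,0],[0.01,0.195,-0.0728,-0.25,0],[0.01,0.195,-0.0728,-0.2,0],[0.01,0.195,-0.0728,-0.1333,0],[0.01,0.195,-0.0728,-0.0833,0],[0.01,0.195,-0.0728,-0.0333,0],[0.01,0.195,-0.0728,0,0],[0.01,0.195,-0.0728,0.015,0],[0.01,0.195,-0.0728,0.015,0]]}}}

```text
time_s: 7.83
position: [0.5552, 0.0594, 0.1384]
orientation: [-3.141, 0.001, 0.005]
ft_force: [0.1, -0.5, -1.5]
grip_width: 0.0169
finger_force: 27.3
```

In the tool's units: 0.011 m is 0.0183, 0.008 m is 0.0133.

Request:
{"api": "steer_hand", "payload": {"steps": {"deltas":[[0.01,0,0,0.0083,0],[0.01,0,0,0.0133,0],[0.01,0,0,0.0183,0],[0.01,0,0,0.0183,0]]}}}

```text
time_s: 8.17
position: [0.5568, 0.0594, 0.1298]
orientation: [3.141, -0.0, 0.001]
ft_force: [0.7, -0.3, -2.1]
grip_width: 0.0171
finger_force: 27.2
```

In the tool's units: 0.003 m is 0.005, 0.0015 m is 0.0025.

Request:
{"api": "steer_hand", "payload": {"steps": {"deltas":[[0.01,0,0,0.0025,0],[0.01,0,0,0.005,0],[0.01,0,0,0.005,0]]}}}

```text
time_s: 8.42
position: [0.558, 0.0593, 0.1284]
orientation: [3.141, -0.0, 0.005]
ft_force: [-0.5, 0.4, 4.3]
grip_width: 0.0172
finger_force: 28.0
```

Request:
{"api": "steer_hand", "payload": {"steps": {"deltas":[[0.01,0,0,0.0025,0],[0.01,0,0,0.005,0],[0.01,0,0,0.005,0]]}}}

```text
time_s: 8.67
position: [0.56, 0.059, 0.1279]
orientation: [3.14, -0.0, 0.013]
ft_force: [0.3, -1.1, 13.7]
grip_width: 0.0171
finger_force: 28.8
```

In the tool's units: -0.17 m is -0.2833, -0.13 m is -0.2167.

Request:
{"api": "steer_hand", "payload": {"steps": {"deltas":[[0.01,0,0,-0.0067,0],[0.01,0,0,-0.0067,0],[0.03,0,0,-0.0067,0],[0.03,0,0,-0.0067,0],[0.03,0,0,-0.0067,0],[0.03,0,0,-0.0067,0],[0.03,0,0,-0.0333,0],[0.03,0,0,-0.0833,0],[0.03,0,0,-0.15,0],[0.03,0,0,-0.2167,0],[0.03,0,0,-0.2833,0],[0.03,0,0,-0.2833,0],[0.03,0,0,-0.2833,0]]}}}

```text
time_s: 9.75
position: [0.558, 0.0593, 0.2967]
orientation: [3.141, -0.0, 0.01]
ft_force: [-0.5, -0.2, -0.4]
grip_width: 0.0299
finger_force: 0.0
```

Create look.py:
```python
from workcell import manip
from pot import *
import sys
im,K,R,t=wristcam(manip);g=cv2.cvtColor(im,cv2.COLOR_RGB2GRAY);cv2.imwrite("pics/l%s.png"%sys.argv[1],im[:,:,::-1])
e=manip.camera("top");C2=(e["intrinsics"],e["R"],e["t"]);g2=cv2.cvtColor(e["color"],cv2.COLOR_RGB2GRAY);cv2.imwrite("pics/t%s.png"%sys.argv[1],e["color"][:,:,::-1])
P=[(.583,.0205),(.5635,-.0225),(.511,.0515)]+eval(sys.argv[2])
for x,y in P: print((x,y),"wrist",cap(g,(K,R,t),x,y,.147),"top",cap(g2,C2,x,y,.147))
```

```bash
python3 look.py 1 "[(.557,.0595)]"
```

```text
(0.583, 0.0205) wrist [-9.89363e+01  5.82500e-01  2.10000e-02] top [-18.7162   0.5735   0.0295]
(0.5635, -0.0225) wrist [-9.54022e+01  5.63500e-01 -2.20000e-02] top [-1.122122e+02  5.635000e-01 -2.100000e-02]
(0.511, 0.0515) wrist [-9.65023e+01  5.10000e-01  5.20000e-02] top [-1.9144  0.499   0.0485]
(0.557, 0.0595) wrist [-1.071939e+02  5.535000e-01  5.750000e-02] top [-6.3262  0.564   0.0485]
```

The first bottle stands at (0.5535, 0.0575), in its place. Now for the second rack bottle.

Units first: shifts go in shares of 60 cm and turns go in shares of 45 degrees. So -0.282 m is -0.47, -0.089 m is -0.1483, -0.262 rad is -0.3336.

Request:
{"api": "steer_hand", "payload": {"steps": {"deltas":[[0.04,-0.1483,-0.47,0.1167,-0.3336],[0.04,-0.1483,-0.47,0.1167,-0.3336],[0.04,-0.1483,-0.47,0.1167,-0.3336],[0.04,-0.1483,-0.47,0.1167,-0.3336],[0.04,-0.1483,-0.47,0.1167,-0.3336],[0.04,-0.1483,-0.47,0.1167,-0.3336],[0.04,-0.1483,-0.47,0.1167,-0.3336],[0.04,-0.1483,-0.47,0.1167,-0.3336],[0.04,-0.1483,-0.47,0.1167,-0.3336],[0.04,-0.1483,-0.47,0.1167,-0.3336]]}}}

```text
time_s: 10.68
position: [0.4666, 0.3411, 0.2213]
orientation: [3.113, 0.412, -0.005]
ft_force: [0.4, -0.9, -0.7]
grip_width: 0.04
finger_force: 0.0
```

Run:
```python
from workcell import manip
from h import *
from scipy.optimize import differential_evolution
im,K,R,t=wristcam(manip);g=cv2.cvtColor(im,cv2.COLOR_RGB2GRAY);C=(K,R,t);cv2.imwrite("pics/r0.png",im[:,:,::-1])
l,psi=np.radians(28),np.radians(15);a=np.array([-np.sin(l)*np.cos(psi),-np.sin(l)*np.sin(psi),np.cos(l)])
th=np.linspace(0,2*np.pi,24,endpoint=False);u=np.cross(a,[0,1,0]);u/=np.linalg.norm(u);v=np.cross(a,u)
def f(p):
    X=np.array([np.r_[p,.1365]+h*a+.009*(np.cos(k)*u+np.sin(k)*v) for h in(-.0175,.0175) for k in th])
    m=np.zeros(g.shape,np.uint8);cv2.fillConvexPoly(m,cv2.convexHull((proj(*C,X)*16).round().astype(np.int32)),1,cv2.LINE_8,4)
    return cv2.mean(g,m)[0]-cv2.mean(g,cv2.dilate(m,np.ones((5,5)))-m)[0]
r=differential_evolution(f,[(.455,.485),(.325,.36)],seed=1);print(r.x,r.fun)
```

```text
[0.47034841 0.34174199] -59.59572170000139
```

In the tool's units: 0.088 m is 0.1467, 0.086 m is 0.1433.

Request:
{"api": "steer_hand", "payload": {"steps": {"deltas":[[0.04,0.0033,0,0.0667,0],[0.04,0.0033,0,0.1167,0],[0.04,0.0033,0,0.1433,0],[0.04,0.0033,0,0.1467,0],[0.04,0.0033,0,0.1467,0],[0.01,0.0033,0,0.1467,0],[0.01,0.0033,0,0.1467,0],[0.01,0.0033,0,0.1467,0],[0.01,0.0033,0,0.1467,0]]}, "grip_force": 25}}

```text
time_s: 11.48
position: [0.4708, 0.3424, 0.1374]
orientation: [-3.114, -0.41, -0.006]
ft_force: [0.4, 0.0, 5.6]
grip_width: 0.0168
finger_force: 25.8
```

In the tool's units: -0.15 m is -0.25, -0.11 m is -0.1833.

Request:
{"api": "steer_hand", "payload": {"steps": {"deltas":[[0.01,-0.0157,0,-0.03,0],[0.01,-0.0317,0,-0.0583,0],[0.01,-0.0467,0,-0.0883,0],[0.01,-0.0633,0,-0.1183,0],[0.01,-0.0633,0,-0.1833,0],[0.01,-0.0633,0,-0.25,0],[0.01,-0.0633,0,-0.25,0]]}}}

```text
time_s: 12.07
position: [0.436, 0.3339, 0.2951]
orientation: [-3.11, -0.41, -0.024]
ft_force: [1.5, 0.8, -0.0]
grip_width: 0.017
finger_force: 25.2
```

In the tool's units: 0.289 m is 0.4817, -0.144 m is -0.24, 0.262 rad is 0.3336.

Request:
{"api": "steer_hand", "payload": {"steps": {"deltas":[[0.01,-0.24,0.4817,0,0.3336],[0.01,-0.24,0.4817,0,0.3336],[0.01,-0.24,0.4817,0,0.3336],[0.01,-0.24,0.4817,0,0.3336],[0.01,-0.24,0.4817,0,0.3336],[0.01,-0.24,0.4817,0,0.3336],[0.01,-0.24,0.4817,0,0.3336],[0.01,-0.24,0.4817,0,0.3336],[0.01,-0.24,0.4817,0.0667,0.3336],[0.01,-0.24,0.4817,0.1333,0.3336],[0.01,-0.24,0.4817,0.2,0.3336],[0.01,-0.24,0.4817,0.2233,0.3336],[0.01,-0.24,0.4817,0.2233,0.3336],[0.01,-0.24,0.4817,0.2233,0.3336]]}}}

```text
time_s: 13.23
position: [0.3683, 0.0158, 0.1512]
orientation: [-3.141, 0.0, 0.002]
ft_force: [0.6, 0.9, -0.6]
grip_width: 0.017
finger_force: 25.3
```

In the tool's units: 0.073 m is 0.1217, 0.068 m is 0.1133.

Request:
{"api": "steer_hand", "payload": {"steps": {"deltas":[[0.01,0.02,0,0,0],[0.01,0.0367,0,0,0],[0.01,0.05,0,0,0],[0.01,0.0633,0,0,0],[0.01,0.0767,0,0,0],[0.01,0.09,0,0,0],[0.01,0.1033,0,0,0],[0.01,0.1133,0,0,0],[0.01,0.1217,0,0,0],[0.01,0.1217,0,0,0],[0.01,0.1217,0,0,0]]}}}

```text
time_s: 14.15
position: [0.4418, 0.0157, 0.1511]
orientation: [3.142, -0.0, 0.001]
ft_force: [-1.0, -0.2, -2.0]
grip_width: 0.017
finger_force: 26.9
```

Request:
{"api": "steer_hand", "payload": {"steps": {"deltas":[[0.01,0.0033,0,0,0],[0.01,0.005,0,0,0],[0.01,0.005,0,0,0]]}}}

```text
time_s: 14.4
position: [0.4444, 0.0157, 0.1513]
orientation: [-3.141, 0.0, 0.0]
ft_force: [-2.6, 0.4, -0.6]
grip_width: 0.017
finger_force: 26.9
```

In the tool's units: -0.1 m is -0.1667, 0.049 m is 0.0817.

Request:
{"api": "steer_hand", "payload": {"steps": {"deltas":[[0.01,-0.0067,0,-0.0167,0],[0.01,-0.0067,0,-0.0833,0],[0.01,-0.0067,0,-0.15,0],[0.01,0.0333,0,-0.1667,0],[0.01,0.0817,0.0092,-0.1667,0],[0.01,0.0817,0.0092,-0.1667,0],[0.01,0.0817,0.0092,-0.1333,0],[0.01,0.0817,0.0092,-0.0833,0],[0.01,0.0817,0.0092,-0.0333,0],[0.01,0.0817,0.0092,0,0],[0.01,0.0817,0.0092,0.0183,0],[0.01,0.0817,0.0092,0.025,0],[0.01,0.0817,0.0092,0.0267,0],[0.01,0.0817,0.0092,0.0267,0]]}}}

```text
time_s: 15.57
position: [0.4939, 0.0101, 0.1361]
orientation: [3.141, -0.0, 0.001]
ft_force: [0.1, -0.9, -1.5]
grip_width: 0.0171
finger_force: 26.9
```

Request:
{"api": "steer_hand", "payload": {"steps": {"deltas":[[0.01,0,0,0.0025,0],[0.01,0,0,0.005,0],[0.01,0,0,0.005,0]]}}}

```text
time_s: 15.82
position: [0.4937, 0.0101, 0.1327]
orientation: [3.141, -0.0, 0.001]
ft_force: [0.7, -0.4, -1.6]
grip_width: 0.0171
finger_force: 26.9
```

In the tool's units: 0.002 m is 0.0033, 0.001 m is 0.0017.

Request:
{"api": "steer_hand", "payload": {"steps": {"deltas":[[0.01,0,0,0.0017,0],[0.01,0,0,0.0033,0],[0.01,0,0,0.0033,0]]}}}

```text
time_s: 16.07
position: [0.4936, 0.0101, 0.1303]
orientation: [3.142, -0.0, 0.0]
ft_force: [0.0, 0.6, -1.5]
grip_width: 0.0168
finger_force: 26.9
```

Request:
{"api": "steer_hand", "payload": {"steps": {"deltas":[[0.01,0,0,0.0017,0],[0.01,0,0,0.0025,0],[0.01,0,0,0.0025,0]]}}}

```text
time_s: 16.32
position: [0.4945, 0.01, 0.13]
orientation: [3.141, -0.0, 0.003]
ft_force: [-0.6, 1.0, 4.9]
grip_width: 0.0168
finger_force: 27.4
```

In the tool's units: -0.15 m is -0.25, -0.13 m is -0.2167.

Request:
{"api": "steer_hand", "payload": {"steps": {"deltas":[[0.01,0,0,0.0017,0],[0.01,0,0,0.0017,0],[0.01,0,0,-0.0017,0],[0.03,0,0,-0.0017,0],[0.03,0,0,-0.0017,0],[0.03,0,0,-0.0017,0],[0.03,0,0,-0.0017,0],[0.03,0,0,-0.0333,0],[0.03,0,0,-0.0833,0],[0.03,0,0,-0.15,0],[0.03,0,0,-0.2167,0],[0.03,0,0,-0.25,0],[0.03,0,0,-0.25,0],[0.03,0,0,-0.25,0]]}}}

```text
time_s: 17.48
position: [0.4941, 0.01, 0.2799]
orientation: [3.141, -0.0, 0.004]
ft_force: [-0.4, -0.9, 0.2]
grip_width: 0.0302
finger_force: 0.0
```

```bash
python3 look.py 2 "[(.5535,.0575),(.489,.01)]"
```

```text
(0.583, 0.0205) wrist [-1.100388e+02  5.820000e-01  2.000000e-02] top [-6.5806  0.573   0.0315]
(0.5635, -0.0225) wrist [-1.051376e+02  5.635000e-01 -2.200000e-02] top [-3.3463  0.555  -0.011 ]
(0.511, 0.0515) wrist [-1.071986e+02  5.105000e-01  5.150000e-02] top [-26.9601   0.523    0.055 ]
(0.5535, 0.0575) wrist [-1.155286e+02  5.535000e-01  5.700000e-02] top [-25.2581   0.5655   0.0645]
(0.489, 0.01) wrist [-1.001977e+02  4.910000e-01  8.000000e-03] top [-5.7612  0.4935  0.008 ]
```

View pics/l2.png

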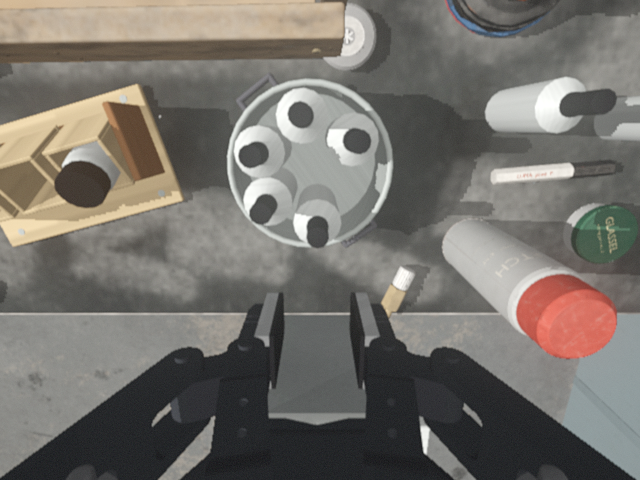

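All five bottles in the pot stand upright, and the jar is untouched. Caps sit at (300,115), (355,140), (253,153), (263,209) and (316,231). The middle and the lower-right place are free, so on to the bench bottles.

In the tool's units: 0.207 m is 0.345, 0.0965 m is 0.1608.

Request:
{"api": "steer_hand", "payload": {"steps": {"deltas":[[0.04,0.1608,0.345,0.0333,0],[0.04,0.1608,0.345,0.0333,0],[0.04,0.1608,0.345,0.0333,0],[0.04,0.1608,0.345,0.0333,0],[0.04,0.1608,0.345,0.0333,0],[0.04,0.1608,0.345,0.0333,0],[0.04,0.1608,0.345,0.0333,0],[0.04,0.1608,0.345,0.0333,0],[0.04,0.1608,0.345,0.0333,0]]}}}

```text
time_s: 18.33
position: [0.5892, -0.1958, 0.257]
orientation: [-3.14, -0.0, 0.004]
ft_force: [0.3, 0.4, 0.5]
grip_width: 0.0404
finger_force: 0.0
```

Run:
```python
from workcell import manip
from pot import *
im,K,R,t=wristcam(manip);g=cv2.cvtColor(im,cv2.COLOR_RGB2GRAY);cv2.imwrite("pics/A.png",im[:,:,::-1])
for p in((.5905,-.197),(.5815,-.3185)): print(cap(g,(K,R,t),*p,.142))
```

```text
[-95.9956   0.5915  -0.198 ]
[-80.7007   0.5825  -0.3185]
```

In the tool's units: 0.135 m is 0.225, 0.001 m is 0.0017.

Request:
{"api": "steer_hand", "payload": {"steps": {"deltas":[[0.04,0.0017,0.0017,0.0667,0],[0.04,0.0017,0.0017,0.1333,0],[0.04,0.0017,0.0017,0.1917,0],[0.04,0.0017,0.0017,0.225,0],[0.04,0.0017,0.0017,0.225,0],[0.04,0.0017,0.0017,0.225,0],[0.01,0.0017,0.0017,0.225,0],[0.01,0.0017,0.0017,0.225,0],[0.01,0.0017,0.0017,0.225,0],[0.01,0.0017,0.0017,0.225,0]]}, "grip_force": 30}}

```text
time_s: 19.22
position: [0.5926, -0.1981, 0.1268]
orientation: [3.14, -0.0, 0.007]
ft_force: [-0.1, 1.9, 7.2]
grip_width: 0.0171
finger_force: 29.5
```

In the tool's units: -0.2126 m is -0.3543, -0.0546 m is -0.091.

Request:
{"api": "steer_hand", "payload": {"steps": {"deltas":[[0.01,0,0,-0.0667,0],[0.01,0,0,-0.1333,0],[0.01,0,0,-0.2,0],[0.01,0,0,-0.2667,0],[0.01,-0.091,-0.3543,-0.2917,0],[0.01,-0.091,-0.3543,-0.2917,0],[0.01,-0.091,-0.3543,-0.2917,0],[0.01,-0.091,-0.3543,-0.2917,0],[0.01,-0.091,-0.3543,-0.2917,0],[0.01,-0.091,-0.3543,-0.2917,0],[0.01,-0.091,-0.3543,-0.2917,0],[0.01,-0.091,-0.3543,-0.2917,0]]}}}

```text
time_s: 20.22
position: [0.5365, 0.0148, 0.2993]
orientation: [3.141, 0.002, 0.002]
ft_force: [-0.0, -0.4, -1.5]
grip_width: 0.017
finger_force: 30.3
```

Request:
{"api": "steer_hand", "payload": {"steps": {"deltas":[[0.01,0,0,0,0]]}}}

```text
time_s: 20.3
position: [0.5367, 0.0137, 0.2989]
orientation: [3.141, -0.002, 0.0]
ft_force: [-0.6, 0.1, -1.3]
grip_width: 0.017
finger_force: 30.3
```

In the tool's units: 0.159 m is 0.265, 0.0013 m is 0.0022.

Request:
{"api": "steer_hand", "payload": {"steps": {"deltas":[[0.01,0.0022,-0.0013,0.05,0],[0.01,0.0022,-0.0013,0.1,0],[0.01,0.0022,-0.0013,0.15,0],[0.01,0.0022,-0.0013,0.1833,0],[0.01,0.0022,-0.0013,0.2167,0],[0.01,0.0022,-0.0013,0.2417,0],[0.01,0.0022,-0.0013,0.26,0],[0.01,0.0022,-0.0013,0.265,0],[0.01,0.0022,-0.0013,0.265,0]]}}}

```text
time_s: 21.05
position: [0.5375, 0.0147, 0.139]
orientation: [-3.141, 0.002, 0.003]
ft_force: [-0.3, 0.2, -1.9]
grip_width: 0.0171
finger_force: 30.2
```

In the tool's units: 0.005 m is 0.0083, 0.004 m is 0.0067.

Request:
{"api": "steer_hand", "payload": {"steps": {"deltas":[[0.01,0,0,0.0033,0],[0.01,0,0,0.0067,0],[0.01,0,0,0.0083,0],[0.01,0,0,0.0083,0]]}}}

```text
time_s: 21.38
position: [0.538, 0.0155, 0.1353]
orientation: [3.141, -0.0, 0.001]
ft_force: [-0.3, -0.4, -1.8]
grip_width: 0.0167
finger_force: 30.2
```

Request:
{"api": "steer_hand", "payload": {"steps": {"deltas":[[0.01,0,0,0.0017,0],[0.01,0,0,0.0033,0],[0.01,0,0,0.0033,0]]}}}

```text
time_s: 21.63
position: [0.5377, 0.0156, 0.1327]
orientation: [-3.142, 0.0, 0.0]
ft_force: [-0.5, -0.8, -2.5]
grip_width: 0.0173
finger_force: 30.2
```

In the tool's units: 0.002 m is 0.0033, 0.001 m is 0.0017.

Request:
{"api": "steer_hand", "payload": {"steps": {"deltas":[[0.01,0,0,0.0017,0],[0.01,0,0,0.0033,0],[0.01,0,0,0.0033,0]]}}}

```text
time_s: 21.88
position: [0.5384, 0.0155, 0.1318]
orientation: [3.142, -0.0, 0.002]
ft_force: [-1.3, 1.4, 4.0]
grip_width: 0.0169
finger_force: 30.7
```

Request:
{"api": "steer_hand", "payload": {"steps": {"deltas":[[0.01,0,0,0.0017,0],[0.01,0,0,0.0025,0],[0.01,0,0,0.0025,0]]}}}

```text
time_s: 22.13
position: [0.5393, 0.0155, 0.1318]
orientation: [3.141, -0.0, 0.005]
ft_force: [-2.5, 1.4, 10.6]
grip_width: 0.0169
finger_force: 31.5
```

Contact is at the expected height of 0.132, so I'll release and go to the last bottle.

In the tool's units: -0.15 m is -0.25, -0.13 m is -0.2167.

Request:
{"api": "steer_hand", "payload": {"steps": {"deltas":[[0.01,0,0,-0.0042,0],[0.01,0,0,-0.0042,0],[0.03,0,0,-0.0042,0],[0.03,0,0,-0.0042,0],[0.03,0,0,-0.0042,0],[0.03,0,0,-0.0042,0],[0.03,0,0,-0.0333,0],[0.03,0,0,-0.0833,0],[0.03,0,0,-0.15,0],[0.03,0,0,-0.2167,0],[0.03,0,0,-0.25,0],[0.03,0,0,-0.25,0],[0.03,0,0,-0.25,0]]}}}

```text
time_s: 23.22
position: [0.5384, 0.0154, 0.2807]
orientation: [3.141, -0.0, 0.005]
ft_force: [-0.5, -0.1, 0.2]
grip_width: 0.0297
finger_force: 0.0
```

```bash
python3 look.py 3 "[(.5535,.0575),(.491,.008),(.537,.0145)]" | sed 's/top.*//'
```

```text
(0.583, 0.0205) wrist [-1.065998e+02  5.830000e-01  2.050000e-02] 
(0.5635, -0.0225) wrist [-1.031845e+02  5.640000e-01 -2.200000e-02] 
(0.511, 0.0515) wrist [-1.009036e+02  5.100000e-01  5.200000e-02] 
(0.5535, 0.0575) wrist [-9.25451e+01  5.53500e-01  5.75000e-02] 
(0.491, 0.008) wrist [-8.82093e+01  4.90500e-01  8.00000e-03] 
(0.537, 0.0145) wrist [-8.90866e+01  5.36000e-01  1.50000e-02]
```

In the tool's units: 0.334 m is 0.5567, 0.0445 m is 0.0742.

Request:
{"api": "steer_hand", "payload": {"steps": {"deltas":[[0.04,0.0742,0.5567,0.0333,0],[0.04,0.0742,0.5567,0.0333,0],[0.04,0.0742,0.5567,0.0333,0],[0.04,0.0742,0.5567,0.0333,0],[0.04,0.0742,0.5567,0.0333,0],[0.04,0.0742,0.5567,0.0333,0],[0.04,0.0742,0.5567,0.0333,0],[0.04,0.0742,0.5567,0.0333,0],[0.04,0.0742,0.5567,0.0333,0],[0.04,0.0742,0.5567,0.0333,0],[0.04,0.0742,0.5567,0.0333,0],[0.04,0.0742,0.5567,0.0333,0]]}}}

```text
time_s: 24.32
position: [0.5819, -0.3169, 0.2581]
orientation: [-3.14, -0.002, 0.003]
ft_force: [-0.0, -0.2, -0.1]
grip_width: 0.0402
finger_force: 0.0
```

Run:
```python
from workcell import manip
from pot import *
im,K,R,t=wristcam(manip);g=cv2.cvtColor(im,cv2.COLOR_RGB2GRAY);cv2.imwrite("pics/B.png",im[:,:,::-1])
print(cap(g,(K,R,t),.5825,-.3185,.142))
```

```text
[-89.2996   0.583   -0.319 ]
```

In the tool's units: 0.133 m is 0.2217, 0.115 m is 0.1917.

Request:
{"api": "steer_hand", "payload": {"steps": {"deltas":[[0.04,0.0017,0.0017,0.0667,0],[0.04,0.0017,0.0017,0.1333,0],[0.04,0.0017,0.0017,0.1917,0],[0.04,0.0017,0.0017,0.2217,0],[0.04,0.0017,0.0017,0.2217,0],[0.04,0.0017,0.0017,0.2217,0],[0.01,0.0017,0.0017,0.2217,0],[0.01,0.0017,0.0017,0.2217,0],[0.01,0.0017,0.0017,0.2217,0],[0.01,0.0017,0.0017,0.2217,0]]}, "grip_force": 30}}

```text
time_s: 25.2
position: [0.5847, -0.3198, 0.1295]
orientation: [3.14, -0.0, 0.006]
ft_force: [-0.1, 2.6, 6.0]
grip_width: 0.017
finger_force: 29.4
```

In the tool's units: -0.292 m is -0.4867, -0.19 m is -0.3167.

Request:
{"api": "steer_hand", "payload": {"steps": {"deltas":[[0.01,0,0,-0.0667,0],[0.01,0,0,-0.1333,0],[0.01,0,0,-0.2,0],[0.01,0,0,-0.2667,0],[0.01,-0.0333,-0.3333,-0.3167,0],[0.01,-0.0333,-0.3333,-0.3167,0],[0.01,-0.0333,-0.3333,-0.3167,0],[0.01,-0.0333,-0.3333,-0.3167,0],[0.01,-0.0333,-0.3333,-0.3167,0],[0.01,-0.1083,-0.4867,-0.2917,0],[0.01,-0.1083,-0.4867,-0.2917,0],[0.01,-0.1083,-0.4867,-0.2917,0],[0.01,-0.1083,-0.4867,-0.2917,0],[0.01,-0.1083,-0.4867,-0.2917,0],[0.01,-0.1083,-0.4867,-0.2917,0],[0.01,-0.1083,-0.4867,-0.2917,0]]}}}

```text
time_s: 26.53
position: [0.5187, -0.0285, 0.3018]
orientation: [3.141, -0.002, 0.001]
ft_force: [0.2, 0.9, -2.8]
grip_width: 0.0172
finger_force: 30.1
```

In the tool's units: 0.16 m is 0.2667, 0.0008 m is 0.0013.

Request:
{"api": "steer_hand", "payload": {"steps": {"deltas":[[0.01,0.0013,-0.0008,0.05,0],[0.01,0.0013,-0.0008,0.1,0],[0.01,0.0013,-0.0008,0.15,0],[0.01,0.0013,-0.0008,0.1833,0],[0.01,0.0013,-0.0008,0.2167,0],[0.01,0.0013,-0.0008,0.2417,0],[0.01,0.0013,-0.0008,0.26,0],[0.01,0.0013,-0.0008,0.2667,0],[0.01,0.0013,-0.0008,0.2667,0]]}}}

```text
time_s: 27.28
position: [0.5188, -0.0274, 0.1405]
orientation: [-3.141, 0.002, 0.003]
ft_force: [0.1, 0.2, -1.5]
grip_width: 0.0168
finger_force: 30.0
```

Request:
{"api": "steer_hand", "payload": {"steps": {"deltas":[[0.01,0,0,0.0033,0],[0.01,0,0,0.005,0],[0.01,0,0,0.005,0]]}}}

```text
time_s: 27.53
position: [0.5196, -0.0272, 0.1392]
orientation: [3.141, -0.0, 0.003]
ft_force: [-0.2, -0.3, -1.8]
grip_width: 0.0169
finger_force: 30.0
```

In the tool's units: 0.002 m is 0.0033, 0.001 m is 0.0017.

Request:
{"api": "steer_hand", "payload": {"steps": {"deltas":[[0.01,0,0,0.0017,0],[0.01,0,0,0.0033,0],[0.01,0,0,0.0033,0]]}}}

```text
time_s: 27.78
position: [0.5191, -0.0269, 0.1364]
orientation: [3.142, -0.0, 0.0]
ft_force: [-0.6, 0.2, -2.3]
grip_width: 0.0169
finger_force: 30.0
```

Request:
{"api": "steer_hand", "payload": {"steps": {"deltas":[[0.01,0,0,0.0017,0],[0.01,0,0,0.0033,0],[0.01,0,0,0.0033,0]]}}}

```text
time_s: 28.03
position: [0.5192, -0.027, 0.1345]
orientation: [3.142, -0.0, 0.001]
ft_force: [-0.2, 0.8, -0.5]
grip_width: 0.0171
finger_force: 30.3
```

In the tool's units: 0.0015 m is 0.0025, 0.001 m is 0.0017.

Request:
{"api": "steer_hand", "payload": {"steps": {"deltas":[[0.01,0,0,0.0017,0],[0.01,0,0,0.0025,0],[0.01,0,0,0.0025,0]]}}}

```text
time_s: 28.28
position: [0.5201, -0.0271, 0.1345]
orientation: [3.141, -0.0, 0.004]
ft_force: [-0.7, 0.3, 6.1]
grip_width: 0.0169
finger_force: 30.9
```

Request:
{"api": "steer_hand", "payload": {"steps": {"deltas":[[0.01,0,0,0,0],[0.01,0,0,-0.0017,0],[0.03,0,0,-0.0017,0],[0.03,0,0,-0.0017,0],[0.03,0,0,-0.0017,0],[0.03,0,0,-0.0017,0],[0.03,0,0,-0.0333,0],[0.03,0,0,-0.0833,0],[0.03,0,0,-0.15,0],[0.03,0,0,-0.2167,0],[0.03,0,0,-0.25,0],[0.03,0,0,-0.25,0],[0.03,0,0,-0.25,0]]}}}

```text
time_s: 29.37
position: [0.5196, -0.0271, 0.2841]
orientation: [3.141, -0.0, 0.005]
ft_force: [-0.6, 0.2, -1.0]
grip_width: 0.0301
finger_force: 0.0
```

```bash
python3 look.py 4 "[(.5535,.0575),(.4905,.008),(.536,.015),(.518,-.028)]" | sed 's/top.*//'
```

```text
(0.583, 0.0205) wrist [-1.159098e+02  5.825000e-01  2.000000e-02] 
(0.5635, -0.0225) wrist [-1.0828e+02  5.6400e-01 -2.2500e-02] 
(0.511, 0.0515) wrist [-9.94973e+01  5.10000e-01  5.15000e-02] 
(0.5535, 0.0575) wrist [-1.031315e+02  5.530000e-01  5.750000e-02] 
(0.4905, 0.008) wrist [-8.76306e+01  4.90500e-01  8.00000e-03] 
(0.536, 0.015) wrist [-8.89254e+01  5.36000e-01  1.45000e-02] 
(0.518, -0.028) wrist [-9.21914e+01  5.17000e-01 -2.85000e-02]
```

View pics/l4.png

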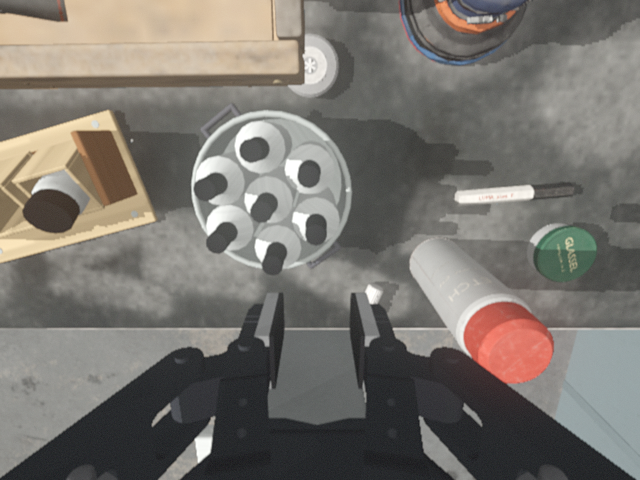

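All seven bottles stand in the pot: the middle cap at (264,206), with six round it. The jar (52,203), can, tin and marker are in place.

```bash
python3 -c "
from workcell import manip
print(manip.hand_in())"
```

```text
the job is handed in; nothing more can be done
None
```

All seven bottles stand upright in the pot, one in the middle and six round it; the jar, can, tin and marker were left alone, and the job was handed in at about 29 s on the robot's clock.

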